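Load the rinse basket and hang it on the rinse rack

TASK

Get the weld coupons ready for rinsing: put the big loose coupon into the wire basket with the small one, then swing the basket's bail handle up and hang the basket by it on the two-pronged hook of the rinse rack, so that it hangs level and still over the drip pan, the black grip sleeve between the prongs, with both coupons inside. Leave the flux tin and the short channel offcut beside it where they are.

Things in the scene. Friction and masses are not known exactly. Their poses are not given: they have to be found in the camera images.
- basket: Open steel wire basket, 130 mm (its x) by 170 mm (its y), rim 55 mm high, walls and floor 4 mm, 0.3 to 0.6 kg, loose on the table. Origin: centre of its underside, z up. An upright ear 22 mm wide rises to 80 mm at the middle of each short end (y = -85, +85 mm); in the ears its bail handle turns about the line x = 0, z = 70 mm, parallel to y.
- bail (a joint): Hinge of the bail: 0 lies level, folded over the basket's +x side; pi/2 is upright; 3.14 lies level over its -x side. It turns easily (about 0.5 N at the sleeve) with just enough friction to stay where it is left; a basket lifted by the bail levels itself beneath it to within some 10 degrees.
- grip_mid (a point): Middle of the bail's straight top bar, in the basket's frame at (105 cos q, 0, 70 + 105 sin q) mm, q = joint bail. The bar, 7 mm round steel, runs parallel to the basket's y, 66 mm to either side. A black sleeve 14 mm thick, 42 mm long, centred here, rolls freely on it: the place to pinch from above, closing across the bar. Folded flat it lies 33 mm outside the side wall.
- rack: Rinse rack, fixed: a shallow grey drip pan 160 mm (its x) by 200 mm (its y), 18 mm high, behind it at x = +110 mm a post 20 mm thick with a cross bar on top, 250 mm high, and from there a two-pronged hook reaching to -x (towards the robot) over the pan. The prongs go through the bail, above the rim, so the bail comes on from in front of their tips. Origin: centre of the pan's underside, z up.
- rack_seat (a point): Where the middle of the hung bail's bar rests, 232 mm above the rack's origin, axes as the rack's; the bar lies along y. The prongs are 9 mm rods along x at y = -36 and +36 mm, 63 mm clear between; here they dip to a V. In front they rise to round tips at x = -30 mm, tops 23 mm above this point, behind to 16 mm above it at x = +24 mm. The basket's underside hangs 175 mm below it.
- big_coupon: The larger coupon: rusty brown flat steel plate 40 mm (its x) by 90 mm (its y) by 8 mm, with a weld bead along its middle to 17 mm height, 0.1 to 0.16 kg, lying alone and flat on the table between basket and rack. Origin: centre of its underside.
- small_coupon: The smaller coupon, grey, 30 mm (its x) by 70 mm (its y) by 5 mm with a weld bead to 13 mm height, already lying flat in the basket, about 48 mm from the middle towards the +y end, its long side along the basket's x. Origin: centre of its underside.
- flux_tin: Bystander: round flux tin with a pale lid, 70 mm across, 40 mm high; origin under its centre.
- channel: Bystander: short offcut of dark steel U-channel, 28 x 100 mm, 13 mm high, lying flat; origin under its centre.

How it is judged:
By the outcome, as a careful person would: the job done as asked, in the order asked, and still so for the second after the job is handed in, with the robot touching nothing.
It also fails if it takes over 70 s, if anything falls off the work surface, if the arm or the gripper's body presses on something with over 40 N, if the wrist force passes 120 N, or if a joint passes its speed limit or range.

ROBOT

A 7-joint arm with a two-finger parallel gripper is mounted at the origin on a cart in front of the work surface, level with it; the furniture and walls round the work are solid. World frame = base frame: x ahead of the robot, y to its left, z up, the work surface at z = 0. Lengths are in m, angles in rad, forces in N, time in s.
With the tool pointing down it reaches from about 0.425 to 0.925 m from the base axis. Payload 6.8 kg.
Tool frame: the origin (TCP) lies where the fingers leave the gripper's body, on its centre line; the fingertips stand 73 mm ahead of it and the grasp point (between the pads) lies 54 mm ahead of it; z points along the fingers, y is the line along which they close (so a half turn about z gives the same grasp; the last joint's range is limited). The gripper opens to 85 mm and grips with 20 to 120 N. Pads are 22 mm wide; open, the fingers measure 114 mm over their backs; the gripper's body (76 mm by 85 mm) begins 54 mm behind the grasp point. The pads swing forward as they close: fully open they stand 13 mm farther back than shut.
Start: joints at [-1.368, 0.477, 0.022, 1.555, -0.011, 1.109, -0.083], TCP at [0.206, 0.643, 0.304] pointing down, gripper open.
Joint ranges: [-2.96, 2.96], [-0.34, 2.1], [-1.41, 1.46], [0.24, 2.44], [-1.37, 4.51], [0.17, 1.92], [-2.96, 2.96]. Speed limits (rad/s): [2.39, 2.39, 3.14, 3.14, 3.14, 3.14, 3.14].

INTERFACE

Orientations are given as a rotation vector (axis times angle).
In Python, from bench import r gives the robot as it stands.
- The arm moves only by the shell command python3 drive.py [OPENING] [FORCE], which reads ROWS from standard input. ROWS is a JSON object with one list for each field, all of the same length, 1 to 5, a row being the entries at one place: x, y, z (the shift in units of 50 mm), drx, dry, drz (a rotation vector in rad); each row is the pose to reach, as a shift and turn from the pose commanded when the command began, along the tool's axes at that moment; what a row does not reach only later rows make up. A row lasts 1/10 s, in which the tool goes at most 0.05 m and 0.15 rad, less where a joint would pass 70% of its speed; a pose out of reach is approached as far as the arm can. OPENING is the finger opening in m, set as the command begins (- or left out keeps the last). The fingers move at their own pace and stop on an object; FORCE is the grip in N (left out, the last holds). Time passes only in rows, so rows that do not move let the fingers close. It prints the time, the measured TCP pose, the force, the opening and the grip force at its end. Input that does not fit is refused with a message, and nothing moves.
- r.get_obs(): the state, without advancing time (a new reading comes with each control period).
- r.grab_frame(name): name is "scene" or "top"; returns (picture, depth): 420x560x3 uint8, blue, green, red; 420x560 float32, m along the optical axis (not along the pixel's ray), 0 where there is no reading.
- r.camera_info(name): a dict with "camera_matrix" (3x3 intrinsics, pixels), "R" (3x3) and "t" (3): a world point X has camera coordinates R X + t. Camera axes: x right, y down, z forward; pixel columns grow to the right and rows downward; lengths in m; the calibration is good to about 2 mm. A picture is of the moment at which its call begins. camera_info takes no time and is no camera call.
- r.hand_in(): hands the job in; it is judged then, once.
The state is a dict: "clock": time; "joints": joint angles; "qvel": joint speeds; "tau": joint torques, N m; "tcp_pos": TCP position; "orientation": TCP orientation; "contact_force": force on the tool from outside, world axes, zero at the start; "moment": the same for the moment, N m; "grip_width": finger opening in m; "gripper_force": force on a finger pad.
Only numpy, scipy, OpenCV 4.12 (cv2) and the standard library are available. Lean on these libraries where they do the work, as an engineer would, in place of code of your own. Each camera call takes 0.05 s, during which the arm holds its last target. There are 200 camera calls.

## Working session

There is one attempt and no reset: what is moved stays moved. The work goes in short steps, Python scripts to look and compute and a shell command to move; the robot and the scene stay as the last step left them, time stands still between calls to the robot, and variables do not carry over. Pictures are saved under pics/ and viewed, at most 10 in all, crops included, and the job is handed in when it is done.

```bash
ls; mkdir -p pics; python3 - <<'E'
from bench import r
import cv2,numpy as np
np.set_printoptions(precision=4,suppress=True)
o=r.get_obs();print(o)
for n in("scene","top"):
    im,d=r.grab_frame(n);cv2.imwrite(f"pics/{n}0.png",im);np.save(f"pics/{n}0.npy",d);print(n,r.camera_info(n))
E
```

```text
bench.py
drive.py
pics
{'clock': 0.0, 'joints': array([-1.3681,  0.4778,  0.0223,  1.5565, -0.0115,  1.1093, -0.0831]), 'qvel': array([-0.0025, -0.0007, -0.0005, -0.001 ,  0.0006,  0.0008,  0.0005]), 'tau': array([ -0.0005, -59.6446,   1.6078, -28.1202,   0.0125,   0.0091,
         0.    ]), 'tcp_pos': array([0.2063, 0.6422, 0.3029]), 'orientation': array([-0.4861, -3.1036,  0.0029]), 'contact_force': array([ 0.2361,  0.2385, -0.0256]), 'moment': array([ 0.0207, -0.0237, -0.0331]), 'gripper_force': 0.0, 'grip_width': 0.08527957640018477}
scene {'camera_matrix': array([[500.4813,   0.    , 277.413 ],
       [  0.    , 500.4813, 196.8805],
       [  0.    ,   0.    ,   1.    ]]), 'R': array([[ 0.8917, -0.4521, -0.021 ],
       [-0.3131, -0.5827, -0.75  ],
       [ 0.3268,  0.6753, -0.6612]]), 't': array([-0.504 ,  0.3101,  0.9426])}
top {'camera_matrix': array([[488.8735,   0.    , 284.4254],
       [  0.    , 488.8735, 215.988 ],
       [  0.    ,   0.    ,   1.    ]]), 'R': array([[ 0.0732, -0.9973,  0.004 ],
       [-0.9748, -0.0724, -0.2109],
       [ 0.2107,  0.0116, -0.9775]]), 't': array([-0.0136,  0.606 ,  1.0386])}
```
View pics/scene0.png

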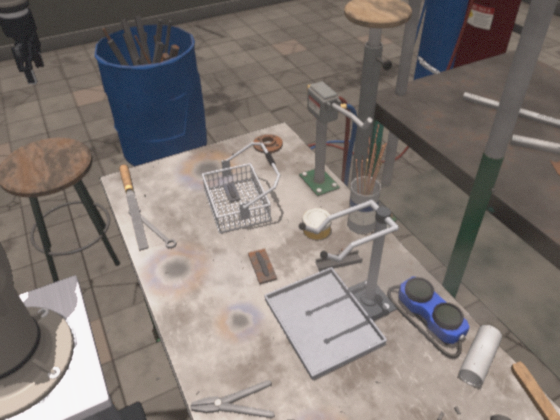

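View pics/top0.png

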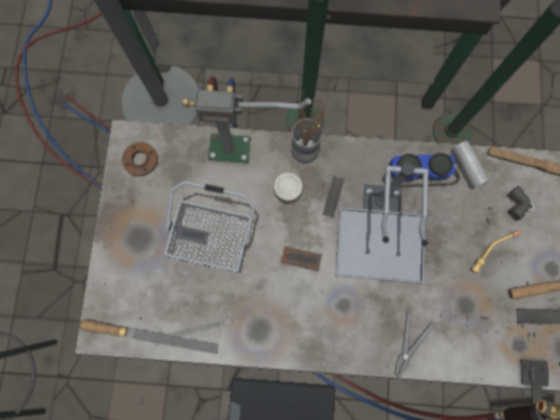

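Scene shot: basket at (237,197), sleeve at (268,157), big coupon at (262,266), tin (317,222), channel (340,260), pan (323,320), prong tips (322,258) and (302,227). Top shot: basket (210,237), sleeve (214,189), coupon (301,258), tin (288,187), channel (333,197), prong tips (386,239) and (424,242).

```bash
cat > h.py <<'E'
from bench import r
import cv2,numpy as np
from scipy.spatial.transform import Rotation as Ro
np.set_printoptions(precision=4,suppress=True)
C={n:r.camera_info(n) for n in("scene","top")}
def ray(n,u,v):
    c=C[n];d=c["R"].T@np.linalg.inv(c["camera_matrix"])@[u,v,1.];return -c["R"].T@c["t"],d
def plane(n,u,v,z):
    o,d=ray(n,u,v);return o+d*(z-o[2])/d[2]
def tri(ps,pt):
    (a,d),(b,e)=ray("scene",*ps),ray("top",*pt)
    s=np.linalg.lstsq(np.c_[d,-e],b-a,rcond=None)[0];p,q=a+d*s[0],b+e*s[1]
    return (p+q)/2,np.linalg.norm(p-q)
def cloud(n,d):
    v,u=np.mgrid[:d.shape[0],:d.shape[1]];c=C[n]
    P=np.stack([u,v,np.ones_like(u)],-1)@np.linalg.inv(c["camera_matrix"]).T*d[...,None]
    return (P-c["t"])@c["R"]
def proj(n,X):
    c=C[n];p=c["camera_matrix"]@(c["R"]@X+c["t"]);return p[:2]/p[2]
E
python3 - <<'E'
from h import *
a=cv2.imread("pics/scene0.png");b=cv2.imread("pics/top0.png")
f=lambda i,x,y,w,h,s:cv2.resize(i[y:y+h,x:x+w],None,fx=s,fy=s,interpolation=cv2.INTER_CUBIC)
A=f(a,190,130,130,110,3);B=f(b,150,170,130,110,3);D=f(a,260,190,150,190,2);Cc=f(b,320,150,130,140,2)
cv=np.zeros((600,800,3),np.uint8)
A=cv2.resize(A,(390,330));cv[:330,:390]=A;cv[:330,400:790]=B
E_=f(b,330,150,110,140,1.9);G=f(a,290,195,115,130,2)
cv[335:335+G.shape[0],:G.shape[1]]=G;cv[335:335+E_.shape[0],400:400+E_.shape[1]]=E_[:265]
cv2.imwrite("pics/crop.png",cv)
for n,im in(("scene",a),("top",b)):
    P=cloud(n,np.load(f"pics/{n}0.npy"))
    hsv=cv2.cvtColor(im,cv2.COLOR_BGR2HSV)
    print(n)
    for nm,(u,v) in {"scene":dict(coupon=(262,266),tin=(317,218),sleeve=(268,157),tipL=(302,227),tipR=(322,258),press=(325,100)),"top":dict(coupon=(301,258),tin=(288,187),sleeve=(214,189),tipL=(386,239),tipR=(424,242),press=(215,102))}[n].items():
        print(nm,P[v,u],hsv[v,u])
E
```

```text
scene
coupon [ 0.5166 -0.0225  0.0152] [ 12  24 105]
tin [0.6827 0.0274 0.042 ] [ 17  17 235]
sleeve [0.6411 0.194  0.1227] [ 8 15 68]
tipL [ 0.5334 -0.1655  0.252 ] [13 23 77]
tipR [ 0.6435 -0.0631  0.0145] [11 25 81]
press [0.7655 0.148  0.267 ] [ 16  25 134]
top
coupon [ 0.5199 -0.0141  0.0125] [ 0  3 76]
tin [0.681  0.0281 0.0379] [ 30  13 197]
sleeve [0.64   0.1857 0.1268] [120   5  53]
tipL [ 0.535  -0.161   0.2547] [120   5  55]
tipR [ 0.5345 -0.2309  0.2549] [90  5 51]
press [0.7715 0.1768 0.2772] [ 60   6 120]
```

View pics/crop.png

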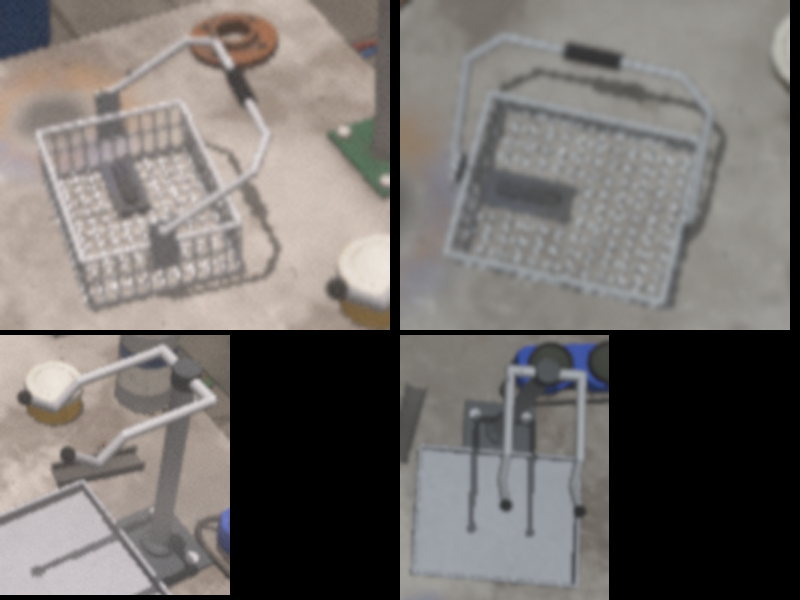

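Crop: bail stands about 30° above level on the far side, small coupon in the basket's left (+y) half, prong tips are dark balls in front. Next: triangulate corners, sleeve, tips, coupon.

```bash
python3 - <<'E'
from h import *
A=lambda x,y:(190+x/3,130+y/3);B=lambda x,y:(150+(x-400)/3,170+y/3)
G=lambda x,y:(290+x/2,195+(y-335)/2);E_=lambda x,y:(330+(x-400)/1.9,150+(y-335)/1.9)
# colour centroids
a=cv2.imread("pics/scene0.png");b=cv2.imread("pics/top0.png")
def dark(im,c,rad,th):
    g=cv2.cvtColor(im,cv2.COLOR_BGR2GRAY);m=np.zeros_like(g);cv2.circle(m,tuple(int(round(x)) for x in c),rad,255,-1)
    m=((g<th)&(m>0)).astype(np.uint8);M=cv2.moments(m,True);return (M["m10"]/M["m00"],M["m01"]/M["m00"]),M["m00"]
for nm,s,t,rad in (("sleeve",A(240,85),B(593,55),11),("tipL",G(25,398),E_(505,505),5),("tipR",G(67,455),E_(580,511),5)):
    (s,n1),(t,n2)=dark(a,s,rad,85),dark(b,t,rad,85);print(nm,s,n1,t,n2,tri(s,t))
for nm,s,t in (("FL",A(38,132),B(450,252)),("BL",A(183,105),B(490,97)),("BR",A(240,225),B(708,140)),("FR",A(90,260),B(663,300)),
 ("earL",A(108,95),B(460,165)),("earR",A(163,232),B(690,215)),("bailcL",A(188,42),B(502,37)),("bailcR",A(267,135),B(683,75)),
 ("seatL",G(98,462),E_(580,463)),):
    print(nm,tri(s,t))
for n,im,w in(("scene",a,(262,266)),("top",b,(301,258))):
    hsv=cv2.cvtColor(im,cv2.COLOR_BGR2HSV).astype(int);B_,g_,R_=[im[...,i].astype(int) for i in range(3)]
    m=((R_-B_>18)&(R_<140)|(g_<80)).astype(np.uint8);k=np.zeros_like(m);k[w[1]-22:w[1]+22,w[0]-26:w[0]+26]=1
    cs,_=cv2.findContours(m*k,0,2);c=max(cs,key=cv2.contourArea)
    q=np.array([plane(n,*p[0],0.008)[:2]for p in c]).astype(np.float32);print(n,"coupon",cv2.minAreaRect(q))
# pan corners from top (rim z .018)
for p in ((418,450),(578,455),(574,584),(412,573)): print("pan",plane("top",*E_(*p),.018))
P=cloud("top",np.load("pics/top0.npy"));Q=cloud("scene",np.load("pics/scene0.npy"))
for X in (P,Q):
    s=X.reshape(-1,3);s=s[(abs(s[:,0]-.65)<.25)&(abs(s[:,1]+.2)<.12)&(s[:,2]>.1)]
    print(len(s))
    for x0 in np.arange(.5,.72,.01):
        w=s[abs(s[:,0]-x0)<.005]
        if len(w):
            L=w[w[:,1]>-.19];R=w[w[:,1]<=-.19];print(round(x0,3),len(L),np.median(L,0) if len(L) else 0,len(R),np.median(R,0) if len(R) else 0)
E
```

```text
sleeve (269.6363636363636, 156.6727272727273) 55.0 (213.8, 188.4777777777778) 90.0 (array([0.6411, 0.1858, 0.129 ]), np.float64(0.001079297460897173))
tipL (302.2083333333333, 226.33333333333334) 24.0 (385.09090909090907, 239.0909090909091) 22.0 (array([ 0.5362, -0.1607,  0.248 ]), np.float64(0.0005565893150738206))
tipR (323.64285714285717, 255.57142857142858) 42.0 (424.3529411764706, 242.5) 34.0 (array([ 0.535 , -0.2337,  0.2471]), np.float64(6.488780788825162e-05))
FL (array([0.5007, 0.2866, 0.0586]), np.float64(5.8485063629832895e-05))
BL (array([0.6251, 0.2724, 0.0502]), np.float64(0.004795343169177781))
BR (array([0.5996, 0.1029, 0.0579]), np.float64(0.0005660238795154416))
FR (array([0.4797, 0.1253, 0.0545]), np.float64(0.004870974079730437))
earL (array([0.5639, 0.2826, 0.0772]), np.float64(0.0008755456168441423))
earR (array([0.5388, 0.1104, 0.0711]), np.float64(0.001744706562363985))
bailcL (array([0.6391, 0.2534, 0.1284]), np.float64(0.02075674648223075))
bailcR (array([0.6327, 0.1198, 0.1231]), np.float64(0.0004126235706810254))
seatL (array([ 0.5765, -0.2358,  0.2261]), 
[... 1844 characters left out ...]
 0.2397]
0.59 32 [ 0.5894 -0.163   0.2457] 34 [ 0.5899 -0.2342  0.2466]
0.6 29 [ 0.6001 -0.1635  0.247 ] 30 [ 0.6001 -0.235   0.2467]
0.61 26 [ 0.6099 -0.1631  0.2475] 30 [ 0.6098 -0.2349  0.247 ]
0.62 28 [ 0.62   -0.1635  0.2472] 30 [ 0.6198 -0.2351  0.2473]
0.63 26 [ 0.6299 -0.1635  0.2462] 32 [ 0.6299 -0.235   0.247 ]
0.64 26 [ 0.6404 -0.1628  0.247 ] 28 [ 0.6401 -0.2348  0.2463]
0.65 23 [ 0.6499 -0.1636  0.2468] 32 [ 0.6494 -0.2353  0.2469]
0.66 27 [ 0.6597 -0.1628  0.2472] 71 [ 0.6635 -0.2026  0.246 ]
0.67 67 [ 0.6712 -0.1703  0.2474] 537 [ 0.669  -0.2038  0.1853]
0.68 34 [ 0.6779 -0.1741  0.2494] 175 [ 0.6778 -0.2063  0.2297]
0.69 1 [ 0.6872 -0.1871  0.2506] 6 [ 0.6863 -0.1986  0.2538]
```

```bash
cat > go.py <<'E'
# usage: go.py x y z yaw  -> shift/turn in tool axes to reach TCP pointing down with tool y along (cos yaw, sin yaw)
import sys
from h import *
x,y,z,w=map(float,sys.argv[1:5]);o=r.get_obs()
R=Ro.from_rotvec(o["orientation"]);c=[]
for k in(1,-1):
    Y=k*np.array([np.cos(w),np.sin(w),0]);Z=np.array([0,0,-1.]);c.append(R.inv()*Ro.from_matrix(np.c_[np.cross(Y,Z),Y,Z]))
d=R.inv().apply(np.array([x,y,z])-o["tcp_pos"])
print("d",d,"turns",*[q.as_rotvec() for q in c],"j7",o["joints"][6],"tcp",o["tcp_pos"],"f",o["contact_force"],"grip",o["grip_width"],o["gripper_force"])
E
python3 go.py .5197 -.0146 .15 -.14
```

```text
d [-0.4992 -0.5293  0.154 ] turns [-0.0013  0.0013  1.4   ] [-0.0013 -0.0014 -1.7416] j7 -0.08310312805463384 tcp [0.2063 0.6423 0.303 ] f [ 0.2871 -0.2959  0.1074] grip 0.08515272911694882 0.0
```

The manual's scale: shifts go in units of 50 mm. Converting my numbers, -0.1 m is -2, -0.176 m is -3.52.

```bash
echo '{"x":[-0.66,-1.32,-2,-2.66,-3.32],"y":[-0.7,-1.4,-2.12,-2.82,-3.52],"z":[0,0.1,0.2,0.3,0.4],"drx":[0,0,0,0,0],"dry":[0,0,0,0,0],"drz":[0,0,0,0,0]}' | python3 drive.py .06 40
echo '{"x":[-0.66,-1.32,-2,-2.66,-3.32],"y":[-0.7,-1.4,-2.12,-2.82,-3.52],"z":[0,0.1,0.2,0.3,0.4],"drx":[0,0,0,0,0],"dry":[0,0,0,0,0],"drz":[0,0,0,0,0]}' | python3 drive.py
echo '{"x":[-0.66,-1.32,-2,-2.66,-3.32],"y":[-0.7,-1.4,-2.12,-2.82,-3.52],"z":[0,0.1,0.2,0.3,0.4],"drx":[0,0,0,0,0],"dry":[0,0,0,0,0],"drz":[0,0,0,0,0]}' | python3 drive.py
echo '{"x":[0,0,0,0,0],"y":[0,0,0,0,0],"z":[0,0,0,0,0],"drx":[0,0,0,0,0],"dry":[0,0,0,0,0],"drz":[0.15,0.3,0.45,0.6,0.7]}' | python3 drive.py
echo '{"x":[0,0,0,0,0],"y":[0,0,0,0,0],"z":[0,0,0,0,0],"drx":[0,0,0,0,0],"dry":[0,0,0,0,0],"drz":[0.15,0.3,0.45,0.6,0.7]}' | python3 drive.py
python3 go.py .5197 -.0146 .1 -.14
```

```text
clock: 0.6
tcp_pos: [0.3111, 0.4222, 0.2835]
orientation: [-0.486, -3.104, 0.001]
contact_force: [0.7, 1.2, 0.8]
grip_width: 0.0599
gripper_force: 0.0
clock: 1.1
tcp_pos: [0.4152, 0.204, 0.2637]
orientation: [-0.486, -3.104, -0.0]
contact_force: [1.4, 0.2, 0.3]
grip_width: 0.06
gripper_force: 0.0
clock: 1.6
tcp_pos: [0.5194, -0.0141, 0.2436]
orientation: [-0.486, -3.104, -0.0]
contact_force: [0.6, 1.3, -0.3]
grip_width: 0.0596
gripper_force: 0.0
clock: 2.1
tcp_pos: [0.5188, -0.0123, 0.2436]
orientation: [-1.528, -2.744, 0.001]
contact_force: [0.5, -0.4, 0.1]
grip_width: 0.0602
gripper_force: 0.0
clock: 2.6
tcp_pos: [0.5188, -0.0122, 0.2436]
orientation: [-2.377, -2.054, 0.001]
contact_force: [-0.2, 0.5, 1.1]
grip_width: 0.0599
gripper_force: 0.0
d [-0.0022  0.0013  0.1436] turns [-0.0006  0.0002 -0.0054] [0.0003 0.001  3.1362] j7 0.03751221517419356 tcp [ 0.5188 -0.0122  0.2436] f [-0.2085  0.474   1.0744] grip 0.05990232489466113 0.0
```

```bash
echo '{"x":[-0.04,-0.04,-0.04,-0.04,-0.04],"y":[0.02,0.02,0.02,0.02,0.02],"z":[0.8,1.6,2.4,2.9,3.14],"drx":[0,0,0,0,0],"dry":[0,0,0,0,0],"drz":[0,0,0,0,0]}' | python3 drive.py .055
echo '{"x":[0,0,0,0,0],"y":[0,0,0,0,0],"z":[0.04,0.08,0.12,0.16,0.16],"drx":[0,0,0,0,0],"dry":[0,0,0,0,0],"drz":[0,0,0,0,0]}' | python3 drive.py
```

```text
clock: 3.1
tcp_pos: [0.5183, -0.0144, 0.0845]
orientation: [-2.37, -2.059, 0.005]
contact_force: [0.2, -0.3, 0.7]
grip_width: 0.0548
gripper_force: 0.0
clock: 3.6
tcp_pos: [0.5201, -0.0143, 0.0794]
orientation: [2.371, 2.061, 0.002]
contact_force: [0.4, -0.0, -0.1]
grip_width: 0.0552
gripper_force: 0.0
```

In the tool's units: 0.004 m is 0.08, 0.003 m is 0.06.

```bash
echo '{"x":[0,0,0,0,0],"y":[0,0,0,0,0],"z":[0.02,0.04,0.06,0.08,0.08],"drx":[0,0,0,0,0],"dry":[0,0,0,0,0],"drz":[0,0,0,0,0]}' | python3 drive.py 
echo '{"x":[0,0,0,0,0],"y":[0,0,0,0,0],"z":[0.01,0.02,0.03,0.04,0.04],"drx":[0,0,0,0,0],"dry":[0,0,0,0,0],"drz":[0,0,0,0,0]}' | python3 drive.py
```

```text
clock: 4.1
tcp_pos: [0.5197, -0.0144, 0.0747]
orientation: [-2.371, -2.06, 0.0]
contact_force: [0.2, -0.1, -0.8]
grip_width: 0.055
gripper_force: 0.0
clock: 4.6
tcp_pos: [0.5198, -0.0144, 0.0728]
orientation: [-2.371, -2.061, 0.0]
contact_force: [-0.4, -0.3, -0.2]
grip_width: 0.0552
gripper_force: 0.0
```

In the tool's units: -0.13 m is -2.6, -0.11 m is -2.2.

```bash
echo '{"x":[0,0,0,0,0],"y":[0,0,0,0,0],"z":[0,0,0,0,0],"drx":[0,0,0,0,0],"dry":[0,0,0,0,0],"drz":[0,0,0,0,0]}' | python3 drive.py 0.02 60
echo '{"x":[0,0,0,0,0],"y":[0,0,0,0,0],"z":[-0.2,-0.6,-1.4,-2.2,-2.6],"drx":[0,0,0,0,0],"dry":[0,0,0,0,0],"drz":[0,0,0,0,0]}' | python3 drive.py
python3 go.py .5513 .1966 .19 -.143
python3 - <<'E'
from h import *
a,_=r.grab_frame("scene");b,_=r.grab_frame("top")
cv2.imwrite("pics/g1.png",np.hstack([cv2.resize(a[130:330,150:350],(400,400)),cv2.resize(b[150:350,150:350],(400,400))]))
E
```

```text
clock: 5.1
tcp_pos: [0.5199, -0.0145, 0.0733]
orientation: [-2.372, -2.06, -0.001]
contact_force: [-1.6, 1.0, 6.0]
grip_width: 0.0378
gripper_force: 60.1
clock: 5.6
tcp_pos: [0.5207, -0.0149, 0.2062]
orientation: [2.371, 2.058, 0.005]
contact_force: [-0.3, -0.1, -1.3]
grip_width: 0.038
gripper_force: 60.8
d [0.2137 0.0006 0.0164] turns [ 0.0034 -0.001   0.0022] [ 0.0016  0.0053 -3.1394] j7 0.10404374802820852 tcp [ 0.5207 -0.0149  0.2062] f [-0.2862 -0.1356 -1.2751] grip 0.03802082865926633 60.78085899353027
```

View pics/g1.png

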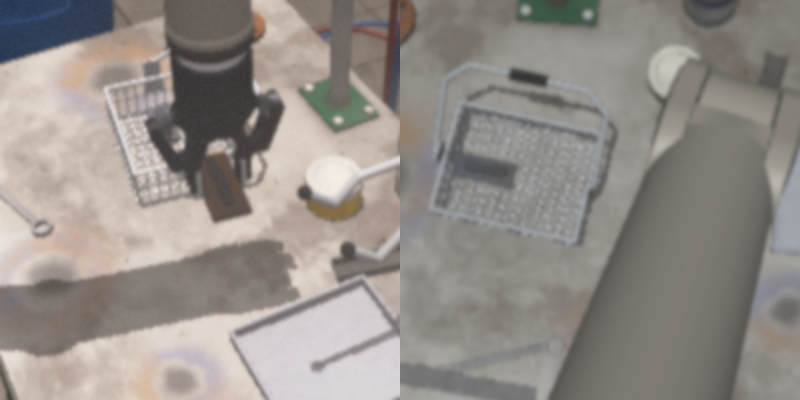

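The coupon is held flat between the fingers (left half, (225,185)); basket is unmoved. Carrying it to the empty half.

```bash
python3 go.py .5482 .1748 .2 -.143
echo '{"x":[0.8,1.6,2.4,3.2,3.8],"y":[0,0,0,0,0],"z":[0,0,0,0,0],"drx":[0,0,0,0,0],"dry":[0,0,0,0,0],"drz":[0,0,0,0,0]}' | python3 drive.py
echo '{"x":[0,0],"y":[0,0],"z":[0,0],"drx":[0,0],"dry":[0,0],"drz":[0,0]}' | python3 drive.py
python3 go.py .5482 .1748 .079 -.143
```

```text
d [0.1912 0.0001 0.0065] turns [ 0.0054 -0.0022  0.0028] [ 0.0034  0.0085 -3.1388] j7 0.10537009759687845 tcp [ 0.5213 -0.0146  0.2061] f [ 0.8498  1.0571 -0.5621] grip 0.03762966519564479 60.78297972679138
clock: 6.2
tcp_pos: [0.5456, 0.1767, 0.2018]
orientation: [-2.368, -2.063, 0.002]
contact_force: [1.1, 1.2, -1.4]
grip_width: 0.0379
gripper_force: 60.8
clock: 6.4
tcp_pos: [0.5455, 0.1741, 0.2018]
orientation: [-2.369, -2.062, 0.003]
contact_force: [-0.4, -1.4, -1.0]
grip_width: 0.038
gripper_force: 60.7
d [0.0012 0.0027 0.1228] turns [-0.0016  0.0014  0.0047] [-0.0022 -0.0024 -3.1369] j7 -0.21277020377705172 tcp [0.5455 0.1741 0.2018] f [-0.37   -1.36   -1.0236] grip 0.038015338084487024 60.74790358543396
```

```bash

echo '{"x":[0.02,0.02,0.02,0.02,0.02],"y":[0.06,0.06,0.06,0.06,0.06],"z":[0.6,1.2,1.7,2.1,2.3],"drx":[0,0,0,0,0],"dry":[0,0,0,0,0],"drz":[0,0,0,0,0]}' | python3 drive.py
echo '{"x":[0,0,0,0],"y":[0,0,0,0],"z":[0.04,0.08,0.12,0.12],"drx":[0,0,0,0],"dry":[0,0,0,0],"drz":[0,0,0,0]}' | python3 drive.py
```

```text
clock: 6.9
tcp_pos: [0.5482, 0.1721, 0.0859]
orientation: [-2.373, -2.057, 0.006]
contact_force: [0.5, -0.1, -0.6]
grip_width: 0.0378
gripper_force: 60.7
clock: 7.3
tcp_pos: [0.5497, 0.1744, 0.0825]
orientation: [2.371, 2.061, 0.002]
contact_force: [0.4, 0.2, -1.3]
grip_width: 0.0379
gripper_force: 60.7
```

```bash

echo '{"x":[0,0,0,0],"y":[0,0,0,0],"z":[0.03,0.06,0.08,0.08],"drx":[0,0,0,0],"dry":[0,0,0,0],"drz":[0,0,0,0]}' | python3 drive.py
echo '{"x":[0,0,0],"y":[0,0,0],"z":[0,0,0],"drx":[0,0,0],"dry":[0,0,0],"drz":[0,0,0]}' | python3 drive.py .055
echo '{"x":[0,0,0,0,0],"y":[0,0,0,0,0],"z":[-0.2,-0.8,-1.6,-2.4,-3],"drx":[0,0,0,0,0],"dry":[0,0,0,0,0],"drz":[0,0,0,0,0]}' | python3 drive.py
echo '{"x":[-0.8,-1.6,-2.4,-3.2,-4],"y":[0,0,0,0,0],"z":[0,0,0,0,0],"drx":[0,0,0,0,0],"dry":[0,0,0,0,0],"drz":[0,0,0,0,0]}' | python3 drive.py
python3 - <<'E'
from h import *
a,da=r.grab_frame("scene");b,db=r.grab_frame("top")
cv2.imwrite("pics/s2.png",a);cv2.imwrite("pics/t2.png",b);np.save("pics/s2.npy",da);np.save("pics/t2.npy",db)
cv2.imwrite("pics/g2.png",np.hstack([cv2.resize(a[130:260,190:320],(390,390),interpolation=2),cv2.resize(b[160:290,150:280],(390,390),interpolation=2)]))
E
```

```text
clock: 7.7
tcp_pos: [0.55, 0.1741, 0.0799]
orientation: [-2.371, -2.059, -0.002]
contact_force: [-5.6, -2.5, 17.7]
grip_width: 0.0378
gripper_force: 62.8
clock: 8.0
tcp_pos: [0.5494, 0.1745, 0.0779]
orientation: [-2.371, -2.061, -0.0]
contact_force: [0.3, -0.1, -0.5]
grip_width: 0.0551
gripper_force: 0.0
clock: 8.5
tcp_pos: [0.5499, 0.1741, 0.2308]
orientation: [2.371, 2.06, 0.003]
contact_force: [0.1, 0.0, 0.7]
grip_width: 0.0554
gripper_force: 0.0
clock: 9.0
tcp_pos: [0.5211, -0.0253, 0.2285]
orientation: [2.371, 2.061, 0.001]
contact_force: [0.9, -0.4, -0.4]
grip_width: 0.055
gripper_force: 0.0
```

View pics/g2.png

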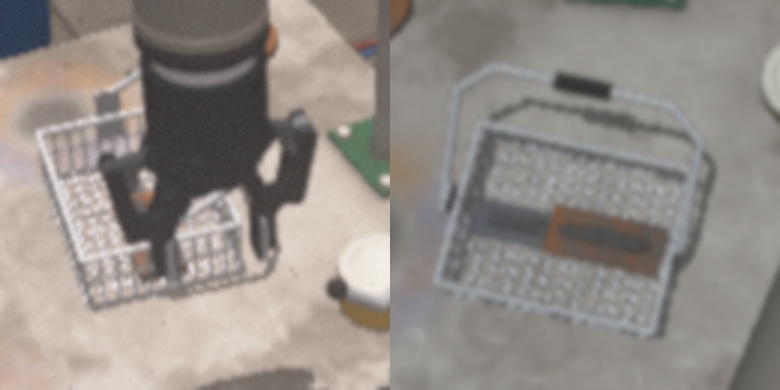

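Right half: the brown coupon lies inside at (605,240), its left end meeting the small one; sleeve at (583,85). Now locating the sleeve again.

```bash
python3 - <<'E'
from h import *
b=cv2.imread("pics/t2.png");g=cv2.cvtColor(b,6);m=np.zeros_like(g);cv2.circle(m,(214,188),13,255,-1)
ys,xs=np.nonzero((g<85)&(m>0));u,v=xs.mean(),ys.mean();print(u,v,len(xs),plane("top",u,v,.125))
q=np.array([plane("top",x,y,.125)[:2] for x,y in zip(xs,ys)]);print(cv2.minAreaRect(q.astype(np.float32)))
w,V=np.linalg.eigh(np.cov(q.T));print("axis",V[:,1],np.degrees(np.arctan2(V[0,1],V[1,1])))
P=cloud("top",np.load("pics/t2.npy"));print(np.median(P[ys,xs],0),np.percentile(P[ys,xs,2],[25,50,75]))
E
python3 go.py .641 .187 .25 -.143
```

```text
213.7325581395349 188.40697674418604 86 [0.6417 0.1867 0.125 ]
((0.6418481469154358, 0.1866491287946701), (0.03842286765575409, 0.010434024035930634), 82.60980987548828)
axis [0.1498 0.9887] 8.61278437570592
[0.6413 0.1866 0.1251] [0.1238 0.1251 0.1269]
d [ 0.2327  0.0873 -0.0215] turns [ 0.0007  0.0017 -0.0063] [ 0.0027 -0.0011  3.1353] j7 0.10392661342322351 tcp [ 0.5201 -0.0301  0.2289] f [-0.4515  0.4377  0.4463] grip 0.054975270211157626 0.0
```

```bash

echo '{"x":[0.94,1.88,2.8,3.74,4.66],"y":[0.34,0.7,1.04,1.4,1.74],"z":[-0.1,-0.2,-0.3,-0.4,-0.42],"drx":[0,0,0,0,0],"dry":[0,0,0,0,0],"drz":[0,0,0,0,0]}' | python3 drive.py .05
echo '{"x":[0,0,0],"y":[0,0,0],"z":[0,0.4,0.6],"drx":[0,0,0],"dry":[0,0,0],"drz":[0,0,0]}' | python3 drive.py
python3 go.py .6413 .187 .175 -.146
```

```text
clock: 9.6
tcp_pos: [0.6409, 0.1976, 0.25]
orientation: [2.371, 2.061, 0.002]
contact_force: [0.9, 0.1, 0.4]
grip_width: 0.05
gripper_force: 0.0
clock: 9.9
tcp_pos: [0.6393, 0.1955, 0.2177]
orientation: [-2.37, -2.062, 0.003]
contact_force: [-0.0, 0.2, -1.4]
grip_width: 0.05
gripper_force: 0.0
d [-0.0081  0.0032  0.0427] turns [-0.0015  0.0008  0.0071] [-0.0013 -0.0024 -3.1345] j7 -0.188924712683579 tcp [0.6393 0.1955 0.2177] f [-0.0333  0.2228 -1.3583] grip 0.050004500563895236 0.0
```

```bash

echo '{"x":[-0.16,-0.16,-0.16,-0.16,-0.16],"y":[0.06,0.06,0.06,0.06,0.06],"z":[0,0.24,0.5,0.74,0.86],"drx":[0,0,0,0,0],"dry":[0,0,0,0,0],"drz":[0,0,0,0,0]}' | python3 drive.py
echo '{"x":[0,0],"y":[0,0],"z":[0,0],"drx":[0,0],"dry":[0,0],"drz":[0,0]}' | python3 drive.py
python3 go.py .6413 .187 .175 -.146
echo '{"x":[0,0,0,0],"y":[0,0,0,0],"z":[0,0,0,0],"drx":[0,0,0,0],"dry":[0,0,0,0],"drz":[0,0,0,0]}' | python3 drive.py .005 60
python3 go.py .5513 .197 .229 -.146
```

```text
clock: 10.4
tcp_pos: [0.6412, 0.1865, 0.1741]
orientation: [-2.37, -2.06, 0.003]
contact_force: [0.4, 0.2, 0.3]
grip_width: 0.05
gripper_force: 0.0
clock: 10.6
tcp_pos: [0.6422, 0.1865, 0.1759]
orientation: [2.371, 2.061, 0.0]
contact_force: [-0.5, -0.2, -0.9]
grip_width: 0.0497
gripper_force: 0.0
d [ 0.0004 -0.0009  0.0009] turns [0.0001 0.0001 0.006 ] [-0.0001  0.0001 -3.1356] j7 -0.15143130430993804 tcp [0.6422 0.1865 0.1759] f [-0.4835 -0.2313 -0.8584] grip 0.04968628951293346 0.0
clock: 11.0
tcp_pos: [0.6427, 0.1865, 0.1765]
orientation: [2.371, 2.06, 0.002]
contact_force: [2.1, -0.2, 1.0]
grip_width: 0.0121
gripper_force: 58.4
d [-0.0023 -0.0918 -0.0526] turns [ 0.0016 -0.0007  0.0058] [ 0.001   0.0026 -3.1358] j7 -0.1514767217697825 tcp [0.6427 0.1865 0.1765] f [ 2.0822 -0.1527  1.0212] grip 0.012126035929800312 58.40660333633423
```

```bash

echo '{"x":[0,0,0,0],"y":[-0.16,-0.34,-0.54,-0.76],"z":[-0.23,-0.44,-0.62,-0.76],"drx":[0,0,0,0],"dry":[0,0,0,0],"drz":[0,0,0,0]}' | python3 drive.py
echo '{"x":[0,0,0,0,0],"y":[-0.26,-0.52,-0.78,-1.06,-1.06],"z":[-0.13,-0.22,-0.27,-0.29,-0.29],"drx":[0,0,0,0,0],"dry":[0,0,0,0,0],"drz":[0,0,0,0,0]}' | python3 drive.py
python3 - <<'E'
from h import *
a,da=r.grab_frame("scene");b,db=r.grab_frame("top")
cv2.imwrite("pics/g3.png",np.hstack([cv2.resize(a[110:260,170:320],(390,390),interpolation=2),cv2.resize(b[160:290,150:280],(390,390),interpolation=2)]))
E
```

```text
clock: 11.4
tcp_pos: [0.6045, 0.1918, 0.2157]
orientation: [2.371, 2.06, 0.004]
contact_force: [4.6, 0.2, 4.2]
grip_width: 0.0124
gripper_force: 59.2
clock: 11.9
tcp_pos: [0.5508, 0.1998, 0.2307]
orientation: [-2.369, -2.061, -0.004]
contact_force: [-0.5, 0.5, 13.4]
grip_width: 0.0122
gripper_force: 60.1
```

View pics/g3.png

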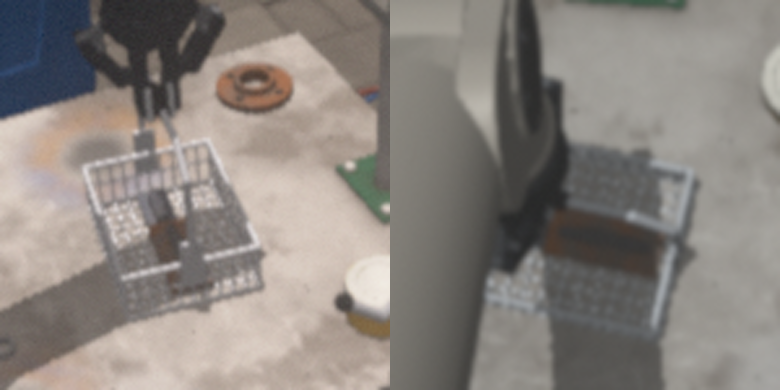

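The bail is upright, held at the sleeve (155,100 left), coupons inside. Lift.

```bash

echo '{"x":[0,0,0,0,0],"y":[0,0,0,0,0],"z":[-0.1,-0.3,-0.7,-1.1,-1.5],"drx":[0,0,0,0,0],"dry":[0,0,0,0,0],"drz":[0,0,0,0,0]}' | python3 drive.py - 80
echo '{"x":[0,0,0,0,0],"y":[0,0,0,0,0],"z":[-0.3,-0.6,-0.8,-0.8,-0.8],"drx":[0,0,0,0,0],"dry":[0,0,0,0,0],"drz":[0,0,0,0,0]}' | python3 drive.py
python3 go.py .465 -.1975 .35 -.143
```

```text
clock: 12.5
tcp_pos: [0.5501, 0.1989, 0.3031]
orientation: [-2.37, -2.06, 0.006]
contact_force: [-0.6, -0.3, -5.5]
grip_width: 0.0117
gripper_force: 78.4
clock: 13.0
tcp_pos: [0.5516, 0.1992, 0.3429]
orientation: [-2.371, -2.061, 0.001]
contact_force: [0.1, 0.5, -5.7]
grip_width: 0.0112
gripper_force: 78.4
d [-0.4049 -0.0304 -0.007 ] turns [-0.0008  0.0003  0.0031] [-0.0005 -0.0013 -3.1385] j7 -0.34948109678343797 tcp [0.5516 0.1992 0.3429] f [ 0.0795  0.5411 -5.7479] grip 0.011237122000554425 78.4077501296997
```

```bash

echo '{"x":[-0.3,-0.8,-1.4,-2,-2.6],"y":[-0.02,-0.06,-0.1,-0.14,-0.18],"z":[0,0,0,0,0],"drx":[0,0,0,0,0],"dry":[0,0,0,0,0],"drz":[0,0,0,0,0]}' | python3 drive.py
echo '{"x":[-0.6,-1.2,-1.8,-2.4,-3],"y":[-0.04,-0.1,-0.14,-0.18,-0.22],"z":[0,0,0,0,0],"drx":[0,0,0,0,0],"dry":[0,0,0,0,0],"drz":[0,0,0,0,0]}' | python3 drive.py
echo '{"x":[-0.6,-1.2,-1.8,-2.3,-2.5],"y":[-0.04,-0.1,-0.14,-0.18,-0.2],"z":[0,0,0,0,0],"drx":[0,0,0,0,0],"dry":[0,0,0,0,0],"drz":[-0.04,-0.08,-0.12,-0.143,-0.143]}' | python3 drive.py
echo '{"x":[0,0,0,0],"y":[0,0,0,0],"z":[0,0,0,0],"drx":[0,0,0,0],"dry":[0,0,0,0],"drz":[0,0,0,0]}' | python3 drive.py
python3 go.py .465 -.1975 .35 -.005
python3 - <<'E'
from h import *
a,da=r.grab_frame("scene");b,db=r.grab_frame("top")
cv2.imwrite("pics/s4.png",a);np.save("pics/s4.npy",da);cv2.imwrite("pics/t4.png",b);np.save("pics/t4.npy",db)
cv2.imwrite("pics/g4.png",np.hstack([cv2.resize(a[150:350,220:420],(400,400),interpolation=2),cv2.resize(b[150:350,280:480],(400,400),interpolation=2)]))
E
```

```text
clock: 13.5
tcp_pos: [0.5234, 0.0675, 0.3429]
orientation: [-2.374, -2.057, 0.002]
contact_force: [0.3, -0.2, -6.5]
grip_width: 0.0113
gripper_force: 78.4
clock: 14.0
tcp_pos: [0.4907, -0.079, 0.3429]
orientation: [-2.373, -2.057, 0.001]
contact_force: [0.1, 0.2, -6.1]
grip_width: 0.0113
gripper_force: 78.4
clock: 14.5
tcp_pos: [0.4624, -0.2024, 0.3433]
orientation: [2.225, 2.218, -0.002]
contact_force: [-0.2, -1.2, -5.9]
grip_width: 0.0116
gripper_force: 78.4
clock: 14.9
tcp_pos: [0.4661, -0.1965, 0.3432]
orientation: [-2.215, -2.227, -0.0]
contact_force: [-0.3, 0.4, -6.7]
grip_width: 0.0114
gripper_force: 78.4
d [-0.001  -0.0011 -0.0068] turns [-0.0001 -0.0003  0.0102] [ 0.0004 -0.0002 -3.1314] j7 0.4821872998986052 tcp [ 0.4661 -0.1965  0.3432] f [-0.3081  0.422  -6.6523] grip 0.011367705044646476 78.41164469718933
```

View pics/g4.png

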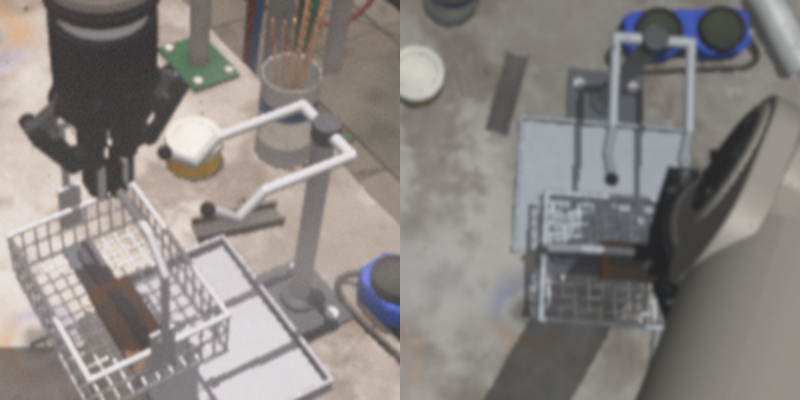

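The basket hangs level from the gripper with both coupons in; prong tips at (165,152),(208,208) in the left half, still in front. Checking bar height and lateral offset.

```bash
python3 - <<'E'
from h import *
for n,f in(("scene","s4"),("top","t4")):
    P=cloud(n,np.load(f"pics/{f}.npy")).reshape(-1,3)
    s=P[(abs(P[:,0]-.465)<.09)&(P[:,1]>-.32)&(P[:,1]<-.08)&(P[:,2]>.13)&(P[:,2]<.3)]
    rim=s[(s[:,2]<.19)];print(n,len(s),"rim y",np.percentile(rim[:,1],[1,5,95,99]),"x",np.percentile(rim[:,0],[1,99]))
    for lo,hi in((-.09,-.05),(.05,.09)):
        q=rim[(rim[:,0]-.465>lo)&(rim[:,0]-.465<hi)];print(" rim top x",lo,np.percentile(q[:,2],[50,90]) if len(q) else 0)
    for lo,hi in((-.29,-.27),(-.125,-.105)):
        q=rim[(rim[:,1]>lo)&(rim[:,1]<hi)];print(" rim top y",lo,np.percentile(q[:,2],[50,90]) if len(q) else 0)
    bar=s[(s[:,2]>.25)&(abs(s[:,0]-.466)<.02)]
    for y0 in np.arange(-.27,-.12,.01):
        w=bar[abs(bar[:,1]-y0)<.005]
        if len(w)>3: print(round(y0,3),len(w),np.median(w[:,0]),np.percentile(w[:,2],[50,90]))
E
```

```text
scene 3469 rim y [-0.2836 -0.2821 -0.1099 -0.1084] x [0.4031 0.5332]
 rim top x -0.09 [0.1646 0.1674]
 rim top x 0.05 [0.161 0.17 ]
 rim top y -0.29 [0.1637 0.1721]
 rim top y -0.125 [0.1623 0.1763]
-0.27 41 0.4656955078909314 [0.2836 0.2871]
-0.26 34 0.46569776289343423 [0.2894 0.292 ]
-0.25 26 0.46543231550641195 [0.2907 0.2917]
-0.24 26 0.4653613713473619 [0.2902 0.2918]
-0.23 25 0.4658870748622072 [0.2907 0.2922]
-0.22 34 0.46457287339876663 [0.2909 0.2927]
-0.21 120 0.4622653100269073 [0.2923 0.2964]
-0.2 138 0.46443141690956147 [0.2921 0.2973]
-0.19 33 0.46791314223229996 [0.2937 0.2979]
-0.14 8 0.4635699536733523 [0.2893 0.2907]
-0.13 5 0.463246677462621 [0.2868 0.291 ]
-0.12 8 0.46313573347063364 [0.28   0.2842]
top 1095 rim y [-0.2281 -0.2174 -0.1103 -0.1074] x [0.4053 0.5357]
 rim top x -0.09 [0.1642 0.1668]
 rim top x 0.05 [0.1686 0.171 ]
 rim top y -0.29 0
 rim top y -0.125 [0.166  0.1704]
-0.19 37 0.45689211164882243 [0.2868 0.2962]
-0.18 55 0.4662856110246077 [0.2927 0.295 ]
-0.17 21 0.4660929982038524 [0.2906 0.2929]
-0.16 24 0.46609465240300785 [0.2906 0.2925]
-0.15 25 0.4662399618745462 [0.2901 0.291 ]
-0.14 20 0.4662988555764259 [0.2902 0.2924]
-0.13 26 0.4657580142964107 [0.2901 0.2913]
-0.12 25 0.46635380656942926 [0.2819 0.2841]
```

```bash

echo '{"x":[-0.05,-0.05,-0.05,-0.05,-0.05],"y":[0.2,0.6,1,1.4,1.7],"z":[0.04,0.1,0.2,0.2,0.2],"drx":[0,0,0,0,0],"dry":[0,0,0,0,0],"drz":[0,0,0,0,0]}' | python3 drive.py
echo '{"x":[0,0,0,0],"y":[0.2,0.3,0.3,0.3],"z":[0,0,0,0],"drx":[0,0,0,0],"dry":[0,0,0,0],"drz":[0,0,0,0]}' | python3 drive.py
python3 go.py .566 -.199 .288 -.005
```

```text
clock: 15.5
tcp_pos: [0.5527, -0.1993, 0.3324]
orientation: [-2.216, -2.226, 0.001]
contact_force: [0.8, -0.4, -6.0]
grip_width: 0.0112
gripper_force: 78.4
clock: 15.9
tcp_pos: [0.5651, -0.2001, 0.3333]
orientation: [-2.218, -2.224, 0.001]
contact_force: [-1.4, -0.6, -6.1]
grip_width: 0.0114
gripper_force: 78.4
d [0.0011 0.0009 0.0453] turns [-0.0007 -0.0002  0.0075] [ 0.0003 -0.0011 -3.1341] j7 0.5563825886501681 tcp [ 0.5651 -0.2001  0.3333] f [-1.3886 -0.5995 -6.0965] grip 0.011400407632979772 78.35391283035278
```

```bash

echo '{"x":[0.02,0.02,0.02,0.02,0.02],"y":[0.02,0.02,0.02,0.02,0.02],"z":[0.2,0.4,0.6,0.76,0.86],"drx":[0,0,0,0,0],"dry":[0,0,0,0,0],"drz":[0,0,0,0,0]}' | python3 drive.py
echo '{"x":[0,0,0,0],"y":[0,0,0,0],"z":[0.02,0.04,0.06,0.06],"drx":[0,0,0,0],"dry":[0,0,0,0],"drz":[0,0,0,0]}' | python3 drive.py
python3 - <<'E'
from h import *
a,da=r.grab_frame("scene");b,_=r.grab_frame("top")
cv2.imwrite("pics/g5.png",np.hstack([cv2.resize(a[170:370,250:450],(400,400),interpolation=2),cv2.resize(b[150:300,320:470],(400,400),interpolation=2)]))
E
```

```text
clock: 16.4
tcp_pos: [0.5665, -0.1986, 0.2892]
orientation: [-2.218, -2.224, 0.001]
contact_force: [0.3, 0.2, -6.8]
grip_width: 0.0114
gripper_force: 78.4
clock: 16.8
tcp_pos: [0.5673, -0.199, 0.2887]
orientation: [2.217, 2.224, 0.002]
contact_force: [-1.9, 2.2, 2.8]
grip_width: 0.0114
gripper_force: 79.5
```

View pics/g5.png

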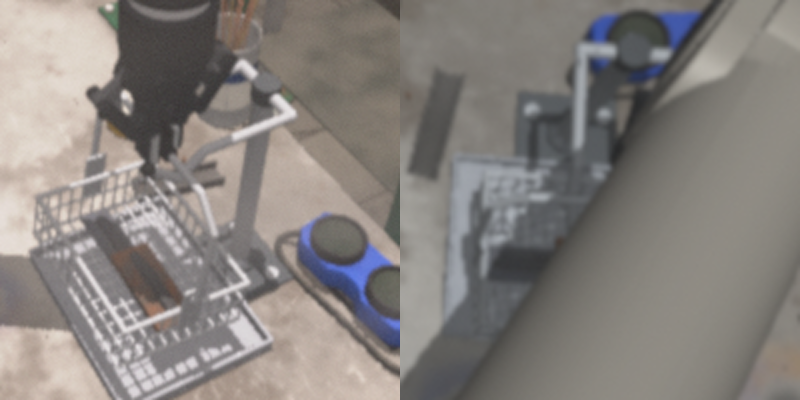

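The bar sits on the prongs (force went from −6 to +3 N), sleeve at (150,180) between them. Release slowly and back off upward.

The manual's scale: shifts go in units of 50 mm. Converting my numbers, -0.05 m is -1, 0.2 m is 4.

```bash

echo '{"x":[0,0,0,0],"y":[0,0,0,0],"z":[0,0,0,0],"drx":[0,0,0,0],"dry":[0,0,0,0],"drz":[0,0,0,0]}' | python3 drive.py .035 20
echo '{"x":[0,0,0,0,0],"y":[0,0,0,0,0],"z":[-0.1,-0.4,-0.9,-1.6,-2.4],"drx":[0,0,0,0,0],"dry":[0,0,0,0,0],"drz":[0,0,0,0,0]}' | python3 drive.py
echo '{"x":[0.6,1.4,2.2,3,3.8],"y":[-0.6,-1,-1.4,-1.8,-2],"z":[0,0,0,0,0],"drx":[0,0,0,0,0],"dry":[0,0,0,0,0],"drz":[0,0,0,0,0]}' | python3 drive.py
echo '{"x":[0.8,1.6,2.4,3.2,4],"y":[0,0,0,0,0],"z":[0,0,0,0,0],"drx":[0,0,0,0,0],"dry":[0,0,0,0,0],"drz":[0,0,0,0,0]}' | python3 drive.py
echo '{"x":[0,0,0,0,0],"y":[0,0,0,0,0],"z":[0,0,0,0,0],"drx":[0,0,0,0,0],"dry":[0,0,0,0,0],"drz":[0,0,0,0,0]}' | python3 drive.py
python3 - <<'E'
from h import *
a,da=r.grab_frame("scene");b,db=r.grab_frame("top")
cv2.imwrite("pics/g6.png",np.hstack([cv2.resize(a[170:370,250:450],(400,400),interpolation=2),cv2.resize(b[150:300,320:470],(400,400),interpolation=2)]))
for n,d in(("scene",da),("top",db)):
    P=cloud(n,d).reshape(-1,3);s=P[(abs(P[:,0]-.566)<.1)&(abs(P[:,1]+.198)<.1)&(P[:,2]<.15)&(P[:,2]>.06)]
    for nm,q in(("front",s[s[:,0]<.515]),("back",s[s[:,0]>.615]),("right",s[s[:,1]<-.27]),("left",s[s[:,1]>-.125])):
        print(n,nm,len(q),np.percentile(q[:,2],[80,95]) if len(q) else 0)
    bar=P[(abs(P[:,0]-.566)<.03)&(abs(P[:,1]+.198)<.025)&(P[:,2]>.2)&(P[:,2]<.3)];print("sleeve",len(bar),np.median(bar,0) if len(bar) else 0)
E
```

```text
clock: 17.3
tcp_pos: [0.5668, -0.199, 0.2873]
orientation: [2.218, 2.224, -0.0]
contact_force: [-0.1, -0.4, -0.9]
grip_width: 0.0352
gripper_force: 0.0
clock: 17.8
tcp_pos: [0.5662, -0.199, 0.4092]
orientation: [-2.218, -2.224, 0.001]
contact_force: [-0.0, 1.1, -0.2]
grip_width: 0.0347
gripper_force: 0.0
clock: 18.3
tcp_pos: [0.4647, -0.0088, 0.4085]
orientation: [-2.219, -2.223, -0.004]
contact_force: [0.8, 0.7, -0.7]
grip_width: 0.035
gripper_force: 0.0
clock: 18.8
tcp_pos: [0.4657, 0.192, 0.4088]
orientation: [2.219, 2.224, 0.003]
contact_force: [0.0, -0.7, -0.1]
grip_width: 0.0354
gripper_force: 0.0
clock: 19.3
tcp_pos: [0.4657, 0.1897, 0.4077]
orientation: [-2.22, -2.222, -0.001]
contact_force: [-0.1, -0.3, 0.9]
grip_width: 0.0352
gripper_force: 0.0
scene front 866 [0.1122 0.1139]
scene back 512 [0.1101 0.1127]
scene right 816 [0.1126 0.1349]
scene left 672 [0.1135 0.1356]
sleeve 198 [ 0.563  -0.2004  0.2374]
top front 396 [0.1116 0.1134]
top back 432 [0.1113 0.1135]
top right 352 [0.1135 0.1354]
top left 277 [0.1127 0.1308]
sleeve 180 [ 0.5649 -0.1969  0.2367]
```

View pics/g6.png

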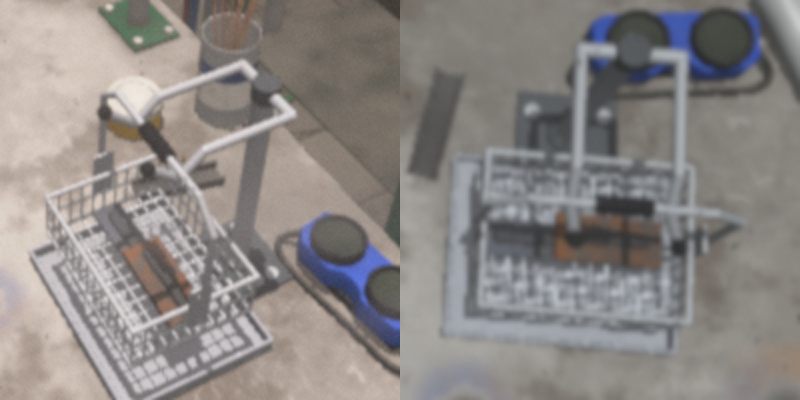

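The basket hangs level: the rim measures 0.113 m all round. The sleeve sits between the prongs at (625,207) in the right half, both coupons are inside, and the arm is clear.

```bash
python3 -c "
from bench import r
print(abs(r.get_obs()['qvel']).max()); print(r.hand_in())"
```

```text
0.005837486039317271
the job is handed in; nothing more can be done
None
```

The job is handed in: the basket hangs level by its bail on the rinse rack's hook over the drip pan, with both coupons inside (the big one's end touches or slightly overlaps the small one) and the sleeve between the prongs; the flux tin and channel were not touched.

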